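Load a board pallet into a test dock past its gravity catch

ROBOT

A 6-joint arm with a two-finger parallel gripper is mounted at the origin on a cart in front of the work surface, level with it; the furniture and walls round the work are solid. World frame = base frame: x ahead of the robot, y to its left, z up, the work surface at z = 0. Lengths are in m, angles in rad, forces in N, time in s.
With the tool pointing down it reaches from about 0.35 to 0.975 m from the base axis. Payload 4.9 kg.
Tool frame: the origin (TCP) lies midway between the tips of the shut fingers; the grasp point (between the pads) lies 19 mm behind it; x points along the fingers, z is the direction in which the jaws open and shut, and the axes are right-handed (so a half turn about x gives the same grasp; the last joint's range is limited). The gripper opens to 85 mm and grips with 20 to 120 N. Pads are 22 mm wide; open, the fingers measure 114 mm over their backs; the gripper's body (76 mm by 85 mm) begins 54 mm behind the grasp point. The pads swing forward as they close: fully open they stand 13 mm farther back than shut.
Start: joints at [-1.242, 0.053, 1.613, -0, 1.476, -0.119], TCP at [0.271, -0.563, 0.231] pointing down, gripper open.
Joint ranges: [-3.01, 3.01], [-1.01, 2.22], [0.06, 2.58], [-1.02, 4.17], [0.09, 2.62], [-3.14, 3.14]. Speed limits (rad/s): [2.57, 2.57, 3.14, 3.14, 3.14, 3.14].

INTERFACE

Orientations are given as a unit quaternion [x, y, z, w].
In Python, from plant import read_state, viewer, job gives the robot as it stands. The module is installed in compiled form; this text tells all that it offers.
- The arm moves only by the tool servo_tool, never from a script. Its argument "increments" is a list of rows, each a list of 5 numbers: the closure, from -1 (fully open) to 1 (shut), so that 0 is half open, then the shift along the tool's x, y, z in cm, then the turn about the tool's x in degrees. In form: [[fingers, dx, dy, dz, turn], ...]. A call has 1 to 12 rows; each row shifts and turns the pose as measured when the row begins, along the tool's axes as they then stand; what a row does not reach is not made up. A row lasts 1/8 s, in which the tool goes at most 62.5 mm and 10.7 degrees, less where a joint would pass 70% of its speed; a pose out of reach is approached as far as the arm can. A call is refused whole if a number of a shift passes 6.25 or a number of a turn 10.7, either way. A call with a gripper value outside its range is refused whole. The fingers move at their own pace and stop on an object; "squeeze" is the grip in N (left out, the last holds). Time passes only in rows, so rows that do not move let the fingers close. It gives the time, the measured TCP pose, the force and the opening at its end, in the units of the state.
- read_state(): the state, without advancing time (a new reading comes with each control period).
- viewer.grab_frame(name): name is "scene" or "top"; returns (picture, depth): 420x560x3 uint8, red, green, blue; 420x560 float32, m along the optical axis (not along the pixel's ray), 0 where there is no reading.
- viewer.camera_model(name): a dict with "fx", "fy", "cx", "cy" (pixels), "k1" (the pictures are not rectified: a ray, as slopes to the right and down, at radius r is drawn at 1 + k1 r^2 times it, then the intrinsics apply), "xyz" and "attitude" of the camera in the world. Camera axes: x right, y down, z forward; pixel columns grow to the right and rows downward; lengths in m; the calibration is good to about 2 mm. A picture is of the moment at which its call begins. camera_model takes no time and is no camera call.
- job.hand_in(): hands the job in, once; it reports no verdict.
The state is a dict: "t": time; "joints": joint angles; "qd": joint speeds; "effort": joint torques, N m; "tool_pos": TCP position; "eef_rot": TCP orientation; "wrist_force": force on the tool from outside, world axes, zero at the start; "moment": the same for the moment, N m; "gripper_width": finger opening in m.
Only numpy, scipy, OpenCV 4.12 (cv2) and the standard library are available. Lean on these libraries where they do the work, as an engineer would, in place of code of your own. Each camera call takes 0.05 s, during which the arm holds its last target. There are 200 camera calls.

TASK

Load the board pallet into the test dock: set it flat in the open lead-in with the board end facing the contacts, then slide it in so that its own front edge lifts the hinged catch, and on until the catch has dropped behind it; let go, so that the sprung contacts hold it back against the catch. Go by feel, because catch and contacts sit wherever the last user clamped them and the contacts are ruined by a push of much over 15 N. Touch neither the dock nor its catch with the gripper, and leave the other things on the bench where they are.

Things in the scene. Friction and masses are not known exactly. Their poses are not given: they have to be found in the camera images.
- pallet_grip (a point): Centre of the pallet's handle, 26 mm above its underside. x points to the board end (front, goes in first), z up. Handle: upright aluminium block, 14 mm along x, 26 along y, from 8 to 44 mm above the underside, with 24 mm free to the board ahead of it. Grip it fore and aft (fingers ahead and behind), fingertips above the 8 mm plate.
- pallet_front (a point): Middle of the front edge of the pallet at its underside, 85 mm ahead of the handle's centre; same axes. The pallet is a loose dark plate 96 (x) x 84 (y) x 8 mm, about 0.23 kg with the green board fixed on it (board top 20 mm above the underside); rear edge 11 mm behind the handle's centre.
- dock: Aluminium test dock with a dark blue base, 298 x 136 mm, fixed on the bench. Origin on the guide's centre line at bench level; x = loading direction, y = towards the catch side (left, looking along x). The pallet runs on white strips, top at z = 12 mm. x -145 to -53: open lead-in, cheeks 24 mm high, half width 50 narrowing to 43.2. x 21 to 88: straight guide, half width 43.2, under lips at z = 23.
- lead_in (a point): Fixed point of the dock, x = -142, y = 0, z = 38 mm in its frame, same axes: where the handle's centre is when the pallet lies in the lead-in with its front edge 7 mm short of the nearest place the catch tooth can be. The tooth reaches 8 mm over the pallet's left edge, from 30 mm above the bench down a slope to 13.5 mm; its arm and pivot stand outside the cheek.
- home (a point): Fixed point of the dock, x = 3, y = 0, z = 38 mm: the handle's centre when latched, if the grey L-plate that carries both catch and contacts is clamped at nominal; it may be up to 15 mm either way along x, unmeasured. From the latched place the contacts begin 6 mm earlier (3 N, then 0.5 N per mm), the catch drops 3 mm later, a hard stop comes 5.5 mm later. Sliding alone takes 1 to 5 N.
- catch (a joint): Angle in rad of the steel gravity catch with a red thumb tab, on the dock's y side; its pivot lies 34 mm above the bench, 42 mm before the tooth's rear face. 0 = hanging down, at rest; it grows as the tooth is lifted; about 0.17 while it rides on the pallet's upper face. It falls back by its own weight.
- tape: Roll of orange tape lying flat, 76 mm across, 19 mm high, origin under its centre: leave it alone.
- heat_sink: Finned grey heat sink 30 x 35 x 18 mm, origin under its centre: leave it alone.
- driver: Thin black screwdriver with a red end, 176 mm long, 10 mm thick, along its y axis, origin under its middle: leave it alone.

How it is judged:
By the outcome, as a careful person would: the job done as asked, in the order asked, and still so for the second after the job is handed in, with the robot touching nothing.
It also fails if it takes over 58 s, if anything falls off the work surface, if the arm or the gripper's body presses on something with over 40 N, if the wrist force passes 120 N, or if a joint passes its speed limit or range.

## Working session

There is one attempt and no reset: what is moved stays moved. The work goes in short steps, Python scripts to look and compute and a tool call to move; the robot and the scene stay as the last step left them, time stands still between calls to the robot, and variables do not carry over. Pictures are saved under pics/ and viewed, about 8 in all and at most 12, crops included, and the job is handed in when it is done.

Besides the shell and the picture viewer there is one more tool, called after "Emit:" in YAML: its name, and indented under it one key for each argument. servo_tool: Moves the arm, as the interface text tells. Its arguments: {"type":"object","properties":{"increments":{"type":"array"},"squeeze":{"type":"number"}},"required":["increments"]}

```bash
mkdir -p pics
cat > h.py <<'E'
import numpy as np, cv2
from scipy.spatial.transform import Rotation as R
from plant import read_state, viewer, job
def grab(n,save=None):
    p,d=viewer.grab_frame(n)
    if save: cv2.imwrite('pics/'+save,p[:,:,::-1])
    return p,d
def rays(n,uv):
    m=viewer.camera_model(n); uv=np.atleast_2d(np.float64(uv))
    K=np.array([[m['fx'],0,m['cx']],[0,m['fy'],m['cy']],[0,0,1.]])
    s=cv2.undistortPoints(uv[:,None],K,np.array([m['k1'],0,0,0.]))[:,0]
    a=np.array(m['attitude']); r=R.from_quat(a) if a.size==4 else R.from_matrix(a)
    return np.array(m['xyz']), r, np.c_[s,np.ones(len(s))]
def onplane(n,uv,z):
    o,r,d=rays(n,uv); w=r.apply(d); return o+w*((z-o[2])/w[:,2])[:,None]
def cloud(n,d):
    v,u=np.mgrid[:d.shape[0],:d.shape[1]]
    o,r,q=rays(n,np.c_[u.ravel(),v.ravel()]); return (o+r.apply(q*d.reshape(-1,1))).reshape(*d.shape,3)
E
python3 - <<'E'
from h import *
s=read_state();print({k:np.round(v,3) for k,v in s.items()})
for n in('top','scene'):
    print(n,viewer.camera_model(n)); p,d=grab(n,n+'0.png'); np.savez(n+'0.npz',p=p,d=d)
E
```

```text
{'t': np.float64(0.0), 'joints': array([-1.242,  0.053,  1.614,  0.   ,  1.476, -0.119]), 'qd': array([-0.   , -0.   ,  0.   ,  0.001, -0.001,  0.001]), 'effort': array([ 1.0000e-03, -3.9367e+01, -3.7018e+01,  0.0000e+00,  7.0000e-03,
        0.0000e+00]), 'tool_pos': array([ 0.27 , -0.563,  0.23 ]), 'eef_rot': array([ 0.377,  0.599, -0.376,  0.598]), 'wrist_force': array([ 0.743, -0.114,  0.127]), 'moment': array([ 0.042,  0.029, -0.065]), 'gripper_width': np.float64(0.085)}
top {'fx': 404.70249446370985, 'fy': 404.70249446370985, 'cx': 280.65580687808773, 'cy': 208.76651561536372, 'k1': -0.04426551898903574, 'xyz': array([ 0.44218967, -0.09924082,  0.90521822]), 'attitude': array([-0.70350624,  0.70396514, -0.07677673,  0.0601446 ])}
scene {'fx': 459.4440700853264, 'fy': 459.4440700853264, 'cx': 269.79543740905785, 'cy': 212.95839425382513, 'k1': 0.0061436027236333665, 'xyz': array([0.21959197, 0.59923278, 0.41665981]), 'attitude': array([-0.21048293,  0.81138069, -0.52834964,  0.1349258 ])}
```

View pics/top0.png

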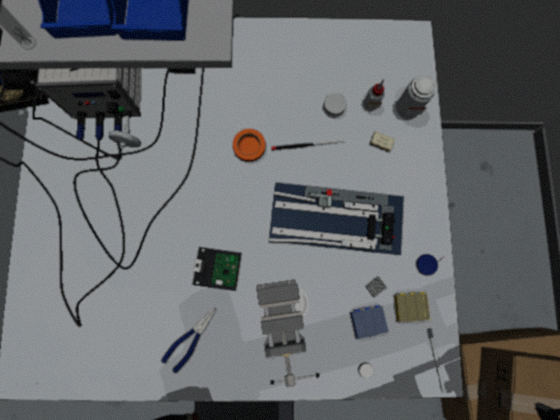

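View pics/scene0.png

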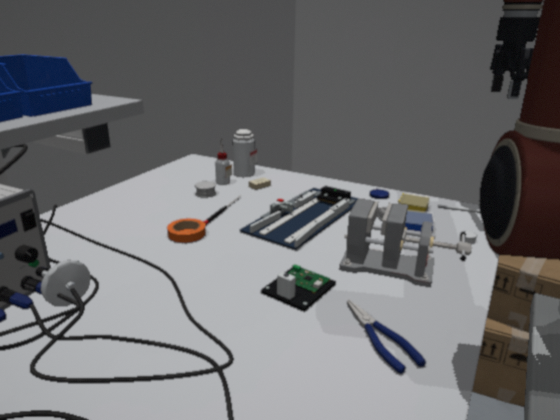

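The top view shows the pallet at about (217,269) with its handle to the left and its board to the right. The dock is at (337,218), with black contacts at the right end (385,228), the red tab at (330,192) and the lead-in to the left. In the scene view the toggle fixture stands at (390,240), close to the dock's right side. I'll enlarge and measure.

Run:
```python
from h import *
P=np.load('top0.npz');p,d=P['p'],P['d']
C=cloud('top',d)
c=p[170:300,185:415]; c=cv2.resize(c,None,fx=3.4,fy=3.4,interpolation=cv2.INTER_CUBIC)
c=np.clip(c.astype(float)*1.5,0,255).astype('uint8')
cv2.imwrite('pics/crop1.png',c[:,:,::-1])
hsv=cv2.cvtColor(p,cv2.COLOR_RGB2HSV)
hh=C[...,2]
print('bench z',np.median(hh[300:350,100:150]))
def rect(mask,n,z):
    k,_=cv2.findContours(mask.astype('uint8'),0,2); k=max(k,key=cv2.contourArea).reshape(-1,2)
    w=onplane('top',k,z); r=cv2.minAreaRect(np.float32(w[:,:2]*1000)); print(n,r)
    return k
g=cv2.inRange(hsv,(40,80,20),(85,255,255)); g[:240]=0;g[300:]=0;g[:,:185]=0;g[:,250:]=0
rect(g>0,'board',.02)
pl=np.zeros_like(g); s=(p.max(2)<70); pl[240:300,185:250]=(s|(g>0))[240:300,185:250]
rect(pl>0,'pallet',.008)
dk=np.zeros(g.shape,'uint8'); dk[175:262,262:412]=(p.astype(int).mean(2)<np.inf)[175:262,262:412]&((hh>0.004)|(p.max(2)<90))[175:262,262:412]
rect(dk>0,'dock',.006)
# heights on pallet: handle
m=(hh>.034)&(hh<.06); m[:240]=0;m[300:]=0;m[:,:185]=0;m[:,250:]=0
print('handle',m.sum(),C[m].mean(0) if m.any() else 0)
if m.any(): rect(m,'handle',.044)
red=cv2.inRange(hsv,(0,120,80),(10,255,255))|cv2.inRange(hsv,(170,120,80),(180,255,255)); red[:180]=0;red[205:]=0;red[:,310:345]&=255;red[:,:310]=0;red[:,345:]=0
print('red',C[red>0].mean(0),red.sum()//255)
```

```text
bench z 0.0019239572615504241
board ((482.92962646484375, 0.7469005584716797), (52.99794387817383, 69.62138366699219), 82.43162536621094)
pallet ((484.85711669921875, 19.52264404296875), (94.69969177246094, 83.13297271728516), 82.43807220458984)
dock ((599.0463256835938, -249.20196533203125), (311.502197265625, 152.4349822998047), 84.97003936767578)
handle 94 [0.4901566  0.05657206 0.04503312]
handle ((490.34716796875, 56.82708740234375), (15.530216217041016, 25.817628860473633), 83.66297912597656)
red [ 0.65108223 -0.22691681  0.03859713] 28
```

View pics/crop1.png

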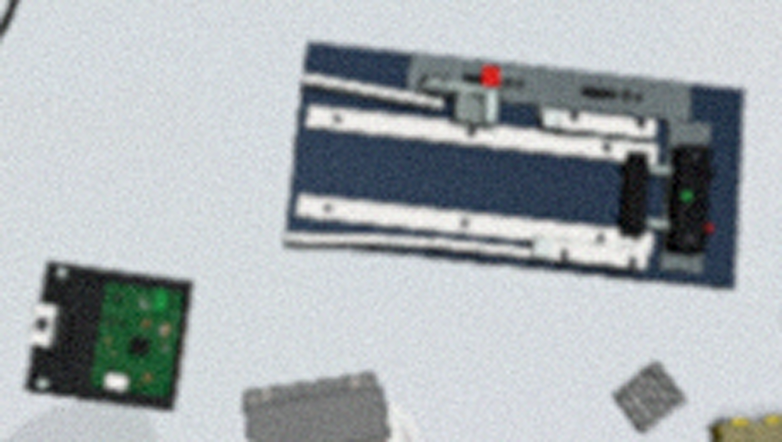

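The crop shows the base corners at crop (310,42), (744,90), (733,288) and (285,245), the catch tooth near (473,105), and the contact bar at (633,195). The pallet lies with its board to the right and its handle at (42,325). I'll tighten the dock pose.

Run:
```python
from h import *
P=np.load('top0.npz');p,d=P['p'],P['d'];C=cloud('top',d);hh=C[...,2]
hsv=cv2.cvtColor(p,cv2.COLOR_RGB2HSV)
b=((hsv[...,0]>95)&(hsv[...,0]<130)&(hsv[...,1]>80)&(hsv[...,2]<120)).astype('uint8')
b[:178]=0;b[262:]=0;b[:,:264]=0;b[:,410:]=0
zb=np.median(hh[b>0]);print('blue z',zb,np.percentile(hh[b>0],[10,90]),b.sum())
ys,xs=np.nonzero(b);hull=cv2.convexHull(np.c_[xs,ys].astype(np.int32)).reshape(-1,2)
for z in(.004,.008):
    w=onplane('top',hull,z); r=cv2.minAreaRect(np.float32(w[:,:2]*1000));print(z,r)
m=np.array([[310,42],[744,90],[733,288],[285,245]],float);uv=(m+.5)/3.4-.5+[185,170]
w=onplane('top',uv,.006)*1000;print(w.round(1),w.mean(0))
# side lengths
print(np.linalg.norm(np.diff(np.r_[w,w[:1]],axis=0),axis=1))
e=(w[1]-w[0])+(w[2]-w[3]);print('head',np.degrees(np.arctan2(e[1],e[0])))
# strips: white pixels inside dock
wh=((p.min(2)>120)).astype('uint8');ok=cv2.fillConvexPoly(np.zeros_like(wh),np.int32(uv.round()),1);ok=cv2.erode(ok,np.ones((3,3)))
wh&=ok
n,l,st,ce=cv2.connectedComponentsWithStats(wh)
for i in range(1,n):
    if st[i,4]>60:
        q=C[l==i]; yy,xx=np.nonzero(l==i); ww=onplane('top',np.c_[xx,yy],.012)[:,:2]*1000
        v=np.linalg.svd(ww-ww.mean(0))[2][0] if len(ww)<5000 else 0
        print(st[i],np.median(q[:,2]).round(4),ww.mean(0).round(1),np.degrees(np.arctan2(v[1],v[0])).round(2),cv2.minAreaRect(np.float32(ww)))
# height map of tooth area / red etc
np.set_printoptions(linewidth=200)
print((hh[184:206:2,305:350:3]*1000).round(0).astype(int))
```

```text
blue z 0.009991550361838075 [0.00797626 0.01217395] 2830
0.004 ((597.9490966796875, -248.41030883789062), (294.2893981933594, 132.3494110107422), 83.8046875)
0.008 ((597.2577514648438, -247.74826049804688), (292.98321533203125, 131.761962890625), 83.80467224121094)
[[ 681.4 -109.8    6. ]
 [ 649.  -404.1    6. ]
 [ 515.2 -388.5    6. ]
 [ 544.   -93.4    6. ]] [ 597.39291915 -248.95283932    6.        ]
[295.98904201 134.76146206 296.55631242 138.41276044]
head -95.92898082335452
[275 202  88  14 421] 0.014 [ 618.9 -204.1] 83.44 ((619.1132202148438, -206.5478057861328), (197.7033233642578, 12.453839302062988), 83.75313568115234)
[345 203  33   7 129] 0.0292 [ 624.5 -302.3] -96.05 ((624.8251953125, -302.8253479003906), (73.38824462890625, 10.645352363586426), 84.31885528564453)
[273 228 104  20 670] 0.0145 [ 553.9 -229.1] -98.07 ((552.5679321289062, -217.66500854492188), (231.83578491210938, 22.577747344970703), 83.5849609375)
[270 239  71   6 127] 0.0256 [ 545.6 -172.9] -93.47 ((545.403564453125, -174.65518188476562), (155.921630859375, 6.048715591430664), 86.42931365966797)
[[-1  0  0  0  1  2  0  3  4  3  2  6  1  2  1]
 [15 13 16 14 10  2  0  4  2  1  5  0  1  2  4]
 [14 12 15 13 14 11 14 10 14 15 10  2  3  4  1]
 [13 14 11 14 14 14 15 13 38 15 17 15 15 13 13]
 [14 13 41 41 15 15 17 40 39 13 19 14 17 14 14]
 [11 15 41 43 36 39 16 39 38 18 20 12 13 12 12]
 [12 14 42 43 38 39 33 35 32 15 14 10 12 14 12]
 [27 26 27 25  9 39 30 26 35 12 15 16 14 14 16]
 [14 21 24 29 12 36 29 25 35 10 11 10 14 15 16]
 [12 10 11 10 11 38 30 24 37 10 13 10 12 27 31]
 [14 10  8 10 10 35 30 25 38 10 10 11 13 19 32]]
```

Run:
```python
from h import *
P=np.load('top0.npz');p=P['p']
th=np.radians(-96.2);ux=np.array([np.cos(th),np.sin(th)]);uy=np.array([-ux[1],ux[0]]);O=np.array([.5973,-.248])
m=viewer.camera_model('top')
K=np.array([[m['fx'],0,m['cx']],[0,m['fy'],m['cy']],[0,0,1.]])
r=R.from_quat(m['attitude']).inv();t=-r.apply(m['xyz'])
def samp(X,Y,z):
    W=np.c_[O+np.outer(X,ux)+np.outer(Y,uy),np.full(len(X),z)]
    q=cv2.projectPoints(W,r.as_rotvec(),t,K,np.array([m['k1'],0,0,0.]))[0].reshape(-1,1,2).astype('f4')
    return cv2.remap(p.mean(2).astype('f4'),q[...,0],q[...,1],cv2.INTER_LINEAR)[:,0]
def edges(s,a,th=22):
    g=np.gradient(cv2.GaussianBlur(s.reshape(-1,1),(1,5),1)[:,0]); return [(float(a[i]),int(g[i]*10)) for i in range(1,len(g)-1) if abs(g[i])>3 and abs(g[i])>=abs(g[i-1]) and abs(g[i])>abs(g[i+1])]
Y=np.arange(-80,81,1.)
for x in(-130,-110,-90,-70,-55,-25,0,20):
    print(x,edges(samp(np.full(len(Y),x),Y,.012),Y))
X=np.arange(-165,165,1.)
for y in(-30,-12,10):print('y',y,'z8',edges(samp(X,np.full(len(X),y),.008),X))
for y in(20,-45):print('y',y,'z12',edges(samp(X,np.full(len(X),y),.012),X))
for y in(26,30,34,38):print('lipL',y,edges(samp(X,np.full(len(X),y),.026),X))
for y in(-57,-60):print('lipR',y,edges(samp(X,np.full(len(X),y),.026),X))
```

```text
-130 []
-110 []
-90 []
-70 []
-55 []
-25 []
0 [(-1.0, 70), (1.0, -70), (37.0, 395), (57.0, -162), (59.0, 187), (66.0, -329), (71.0, 170), (74.0, -291)]
20 [(41.0, 284), (47.0, 186)]
y -30 z8 []
y -12 z8 []
y 10 z8 [(-11.0, 245), (-8.0, -237), (8.0, 429), (11.0, -442)]
y 20 z12 [(-13.0, 468), (-9.0, -470), (9.0, 468), (15.0, -458)]
y -45 z12 []
lipL 26 [(-15.0, 422), (-11.0, 169), (-8.0, -466), (7.0, 459), (11.0, -159), (13.0, 132), (16.0, -391)]
lipL 30 [(-16.0, 444), (-6.0, -468), (6.0, 460), (9.0, -237), (12.0, 76), (14.0, 84), (17.0, -397)]
lipL 34 [(-17.0, 455), (-13.0, -75), (-11.0, 129), (-4.0, -383), (4.0, 391), (12.0, -183), (19.0, -220)]
lipL 38 [(-18.0, 458), (-14.0, -110), (-12.0, 54), (-9.0, 114), (11.0, -283), (14.0, 269), (19.0, -422)]
lipR -57 []
lipR -60 []
```

Run:
```python
from h import *
P=np.load('top0.npz');p=P['p']
th=np.radians(-96.2);ux=np.array([np.cos(th),np.sin(th)]);uy=np.array([-ux[1],ux[0]]);O=np.array([.5973,-.248])
m=viewer.camera_model('top')
K=np.array([[m['fx'],0,m['cx']],[0,m['fy'],m['cy']],[0,0,1.]])
r=R.from_quat(m['attitude']).inv();t=-r.apply(m['xyz'])
def samp(X,Y,z):
    W=np.c_[O+np.outer(X,ux)/1e3+np.outer(Y,uy)/1e3,np.full(len(X),z)]
    q=cv2.projectPoints(W,r.as_rotvec(),t,K,np.array([m['k1'],0,0,0.]))[0].reshape(-1,1,2).astype('f4')
    return cv2.remap(p.mean(2).astype('f4'),q[...,0],q[...,1],cv2.INTER_LINEAR)[:,0]
def edges(s,a):
    g=np.gradient(cv2.GaussianBlur(s.reshape(-1,1),(1,5),1)[:,0]); return [(int(a[i]),int(g[i])) for i in range(1,len(g)-1) if abs(g[i])>4 and abs(g[i])>=abs(g[i-1]) and abs(g[i])>abs(g[i+1])]
Y=np.arange(-80,81,1.)
for x in(-130,-110,-90,-70,-55,-25,0,20):
    print(x,edges(samp(np.full(len(Y),x),Y,.012),Y))
X=np.arange(-165,165,1.)
for y in(-30,-12,10):print('y',y,'z8',edges(samp(X,np.full(len(X),y),.008),X))
for y in(20,-45):print('y',y,'z12',edges(samp(X,np.full(len(X),y),.012),X))
for y in(26,30,34,38):print('lipL',y,edges(samp(X,np.full(len(X),y),.026),X))
for y in(-57,-60):print('lipR',y,edges(samp(X,np.full(len(X),y),.026),X))
```

```text
-130 [(-71, -13), (-67, 12), (-61, -17), (-51, 18), (-36, -18), (10, 19), (24, -16), (38, 18), (45, -18), (66, 15)]
-110 [(-69, -14), (-64, 15), (-58, -17), (-50, 17), (-36, -18), (10, 18), (24, -16), (36, 16), (43, -16), (67, 14)]
-90 [(-69, -18), (-63, 20), (-57, -18), (-50, 17), (-36, -16), (10, 18), (25, -17), (35, 17), (42, -17), (68, 15)]
-70 [(-68, -19), (-62, 18), (-56, -15), (-50, 16), (-36, -18), (10, 19), (25, -18), (33, 19), (39, -14), (68, 9)]
-55 [(-69, -19), (-62, 18), (-55, -15), (-50, 17), (-35, -16), (9, 18), (25, -18), (32, 11), (38, -11), (44, 8), (50, -5), (68, 10)]
-25 [(-68, -18), (-61, 18), (-55, -13), (-50, 14), (-36, -19), (10, 18), (20, -16), (27, 6), (49, -6), (68, 10)]
0 [(-68, -17), (-61, 17), (-55, -13), (-50, 16), (-36, -20), (10, 16), (24, -19), (42, 8), (68, 11)]
20 [(-68, -18), (-61, 18), (-35, -19), (10, 18), (22, -17), (28, 17), (39, -13), (68, 10)]
y -30 z8 [(-149, -17), (68, -6), (88, 11), (103, -13), (129, 4), (149, 16)]
y -12 z8 [(-149, -17), (69, -5), (102, -5), (110, 4), (118, -4), (130, 4), (149, 17)]
y 10 z8 [(-149, -16), (-143, 9), (-19, 
[... 547 characters left out ...]
 19), (29, -9), (34, 9), (73, -9), (79, 9), (86, -19), (95, 9), (122, -8), (143, 17)]
lipL 34 [(-150, -14), (-135, 4), (-119, 4), (-110, 4), (-67, -5), (-55, -16), (-47, 13), (-32, -4), (-27, 11), (-19, -16), (10, 12), (29, -13), (34, 15), (73, -13), (79, 16), (86, -18), (94, 8), (122, -7), (143, 18)]
lipL 38 [(-151, -4), (-74, -5), (-66, -5), (-46, 11), (-27, 12), (-20, -15), (8, 5), (78, 4), (86, -5), (93, 5), (106, -4), (143, 16)]
lipR -57 [(-148, -17), (-52, 5), (-1, -4), (12, 10), (29, -13), (34, 12), (73, -12), (79, 12), (85, -19), (95, 7), (122, -6), (142, 16)]
lipR -60 [(-148, -16), (-95, 4), (9, -6), (29, -15), (34, 12), (73, -16), (79, 13), (85, -16), (94, 5), (121, -5), (143, 17)]
```

```bash
cat >> h.py <<'E'
# dock frame (m) and grip heading
th=np.radians(-96.2);ux=np.array([np.cos(th),np.sin(th),0]);uy=np.array([-ux[1],ux[0],0]);DO=np.array([.5845,-.2456,0])
def dk(x,y,z): return DO+ux*x/1e3+uy*y/1e3+np.array([0,0,z/1e3])
def err(target,head,sgn=None):
    """shift in tool axes (cm), and turn about tool x (deg) so that tool z lies along +-heading"""
    s=read_state();T=R.from_quat(s['eef_rot']);v=T.inv().apply(np.array(target)-s['tool_pos'])*100
    h=T.inv().apply([np.cos(np.radians(head)),np.sin(np.radians(head)),0])
    a=np.degrees(np.arctan2(-h[1],h[2])); a=(a+90)%180-90
    print('t %.2f'%s['t'],'tool',s['tool_pos'].round(4),'dock',np.round([(s['tool_pos']-DO)@ux*1e3,(s['tool_pos']-DO)@uy*1e3,s['tool_pos'][2]*1e3],1),'shift cm',v.round(2),'turn',round(a,2),'F',np.round(s['wrist_force'],2),'w',round(float(s['gripper_width']),4))
    print('axes x,y,z',T.as_matrix().T.round(3).tolist(),'j6',s['joints'][5].round(3)); return v,a
E
python3 -c "
from h import *
err([.490,.0565,.15],-97.5)"
```

```text
t 0.10 tool [ 0.2704 -0.5628  0.2302] dock [ 349.3 -278.   230.2] shift cm [  8.12  46.61 -46.3 ] turn 33.16 F [-0.42  0.58 -0.04] w 0.0853
axes x,y,z [[-0.001, 0.002, -1.0], [0.901, 0.433, 0.0], [0.433, -0.901, -0.002]] j6 -0.119
```

Emit:
servo_tool:
  increments:
    - [0.46,0,4.2,-4.2,0]
    - [0.46,0,4.2,-4.2,0]
    - [0.46,0,4.2,-4.2,0]
    - [0.46,0,4.2,-4.2,0]
    - [0.46,0,4.2,-4.2,0]
    - [0.46,0,4.2,-4.2,0]
    - [0.46,0,4.2,-4.2,0]
    - [0.46,0,4.2,-4.2,0]
    - [0.46,0,4.2,-4.2,0]
    - [0.46,0,4.2,-4.2,0]
    - [0.46,0,3,-3,0]

```text
t: 1.48
tool_pos: [0.485, 0.0549, 0.2273]
eef_rot: [0.38, 0.599, -0.377, 0.595]
wrist_force: [0.8, -0.2, 0.9]
gripper_width: 0.0231
```

Emit:
servo_tool:
  increments:
    - [0.46,0,0,0,8.3]
    - [0.46,0,0,0,8.3]
    - [0.46,0,0,0,8.3]
    - [0.46,0,0,0,8.3]
    - [0.46,0,0,0,0]

```text
t: 2.1
tool_pos: [0.4837, 0.0591, 0.2243]
eef_rot: [-0.535, -0.465, 0.536, -0.458]
wrist_force: [-0.1, 1.2, -0.8]
gripper_width: 0.0229
```

```bash
python3 -c "
from h import *
err([.490,.0565,.10],-97.5)"
```

```text
t 2.10 tool [0.4837 0.0591 0.2243] dock [-292.  -133.2  224.3] shift cm [12.42  0.77  0.24] turn -1.01 F [-0.11  1.17 -0.81] w 0.0229
axes x,y,z [[-0.007, 0.007, -1.0], [0.989, -0.148, -0.008], [-0.148, -0.989, -0.006]] j6 1.683
```

Emit:
servo_tool:
  increments:
    - [0.46,4,0.7,0.2,-1]
    - [0.46,4,0,0,0]
    - [0.46,4,0,0,0]
    - [0.46,2.2,0,0,0]
    - [0.46,0,0,0,0]

```text
t: 2.72
tool_pos: [0.4896, 0.0569, 0.0786]
eef_rot: [0.529, 0.473, -0.528, 0.466]
wrist_force: [-0.2, 0.9, 0.7]
gripper_width: 0.023
```

```bash
python3 -c "
from h import *
err([.490,.0565,.013],-97.5)
a,_=grab('scene');b,_=grab('top')
a=cv2.resize(a[150:330,200:400],None,fx=2,fy=2,interpolation=2);b=cv2.resize(b[215:305,165:265],None,fx=4,fy=4,interpolation=2)
cv2.imwrite('pics/c2.png',np.hstack([a,b])[:,:,::-1])"
```

```text
t 2.73 tool [0.4896 0.0569 0.0786] dock [-290.4 -127.    78.6] shift cm [6.56 0.09 0.07] turn 0.76 F [-0.23  0.87  0.74] w 0.023
axes x,y,z [[-0.006, 0.007, -1.0], [0.993, -0.117, -0.007], [-0.117, -0.993, -0.006]] j6 1.646
```

View pics/c2.png

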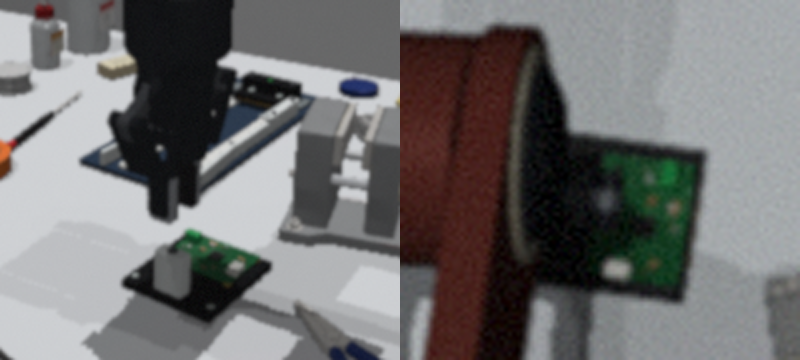

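The gripper hangs over the handle: fingers at (165,200), handle at (172,270) in the left half. The fixture is clear to the right.

Emit:
servo_tool:
  increments:
    - [0.46,2,0.1,0.07,0.7]
    - [0.46,1.3,0,0,0]
    - [0.46,0.8,0,0,0]

```text
t: 3.2
tool_pos: [0.4971, 0.0561, 0.0448]
eef_rot: [0.535, 0.466, -0.527, 0.467]
wrist_force: [0.8, 0.1, 0.4]
gripper_width: 0.023
```

Emit:
servo_tool:
  increments:
    - [0.46,0.8,0,0,0]
    - [0.46,0.8,0,0,0]
    - [0.46,0.7,0,0,0]
    - [0.46,0.1,0,0,0]

```text
t: 3.7
tool_pos: [0.498, 0.0563, 0.02]
eef_rot: [0.535, 0.466, -0.527, 0.468]
wrist_force: [-1.5, -0.4, 0.0]
gripper_width: 0.0232
```

```bash
python3 -c "
from h import *
err([.490,.0565,.013],-97.5)
a,_=grab('scene')
a=cv2.resize(a[200:320,220:380],None,fx=4,fy=4,interpolation=2)
cv2.imwrite('pics/c3.png',a[:,:,::-1])"
```

```text
t 3.70 tool [0.498  0.0563 0.02  ] dock [-290.8 -118.6   20. ] shift cm [ 0.69 -0.8   0.09] turn 0.16 F [-1.49 -0.43  0.05] w 0.0232
axes x,y,z [[0.011, 0.007, -1.0], [0.992, -0.128, 0.01], [-0.128, -0.992, -0.008]] j6 1.655
```

View pics/c3.png

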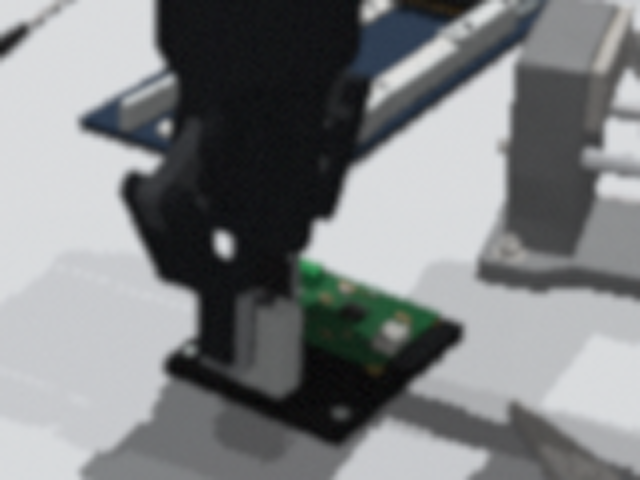

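The fingers straddle the handle, but they sit about 8 mm to its left (towards +x), as the pose readout says. I'll correct that and lower.

Emit:
servo_tool:
  increments:
    - [0.46,0,-0.4,0.1,0]
    - [0.46,0,-0.4,0,0]
    - [0.46,0.3,0,0,0]
    - [0.46,0.3,0,0,0]
    - [0.46,0,0,0,0]

```text
t: 4.38
tool_pos: [0.49, 0.0564, 0.0144]
eef_rot: [0.536, 0.466, -0.526, 0.468]
wrist_force: [-0.0, -0.6, 0.6]
gripper_width: 0.0229
```

```bash
python3 -c "
from h import *
err([.490,.0565,.013],-97.5)"
```

```text
t 4.38 tool [0.49   0.0564 0.0144] dock [-290.  -126.5   14.4] shift cm [ 0.14 -0.01 -0.01] turn 0.16 F [-0.01 -0.57  0.62] w 0.0229
axes x,y,z [[0.013, 0.007, -1.0], [0.992, -0.128, 0.012], [-0.128, -0.992, -0.008]] j6 1.655
```

Emit:
servo_tool:
  increments:
    - [1,0,0,0,0]
    - [1,0,0,0,0]
    - [1,0,0,0,0]
    - [1,0,0,0,0]
  squeeze: 50

```text
t: 4.88
tool_pos: [0.4902, 0.0564, 0.0149]
eef_rot: [0.536, 0.466, -0.526, 0.468]
wrist_force: [-0.2, 0.3, 1.5]
gripper_width: 0.0131
```

Emit:
servo_tool:
  increments:
    - [1,-1,0,0,0]
    - [1,-2,0,0,0]
    - [1,-2,0,0,0]
    - [1,-1,0,0,0]
    - [1,0,0,0,0]

```text
t: 5.5
tool_pos: [0.488, 0.0562, 0.076]
eef_rot: [0.535, 0.467, -0.527, 0.467]
wrist_force: [-0.1, -0.5, -2.1]
gripper_width: 0.0135
```

```bash
python3 -c "
from h import *
err(dk(-160,0,60),-96.2)"
```

```text
t 5.50 tool [0.488  0.0562 0.076 ] dock [-289.6 -128.5   76. ] shift cm [ 1.61 13.09 12.71] turn -1.15 F [-0.11 -0.49 -2.08] w 0.0135
axes x,y,z [[0.01, 0.007, -1.0], [0.992, -0.128, 0.009], [-0.128, -0.992, -0.008]] j6 1.655
```

Emit:
servo_tool:
  increments:
    - [1,0,2,2,-0.3]
    - [1,0,3,3,-0.3]
    - [1,0,3,3,-0.3]
    - [1,0,2.6,2.6,-0.3]
    - [1,0,1.6,2,0]
    - [1,0,0.6,1,0]
    - [1,0,0,0,0]
    - [1,0,0,0,0]

```text
t: 6.5
tool_pos: [0.5971, -0.0958, 0.0673]
eef_rot: [0.528, 0.477, -0.523, 0.469]
wrist_force: [-0.1, -0.9, -2.1]
gripper_width: 0.0131
```

```bash
python3 -c "
from h import *
err(dk(-146,0,40),-96.2)
a,da=grab('scene','s4.png');b,db=grab('top')
np.savez('s4.npz',a=a,da=da,b=b,db=db)
a=cv2.resize(a[130:300,200:400],None,fx=2,fy=2,interpolation=2);b=cv2.resize(b[175:260,260:360],None,fx=4,fy=4,interpolation=2)
cv2.imwrite('pics/c4.png',np.hstack([a[:340],b[:340]])[:,:,::-1])"
```

```text
t 6.50 tool [ 0.5971 -0.0958  0.0673] dock [-150.3   -3.6   67.3] shift cm [2.73 0.37 0.47] turn 0.2 F [-0.1  -0.85 -2.1 ] w 0.0131
axes x,y,z [[-0.002, 0.012, -1.0], [0.995, -0.104, -0.004], [-0.105, -0.994, -0.012]] j6 1.384
```

View pics/c4.png

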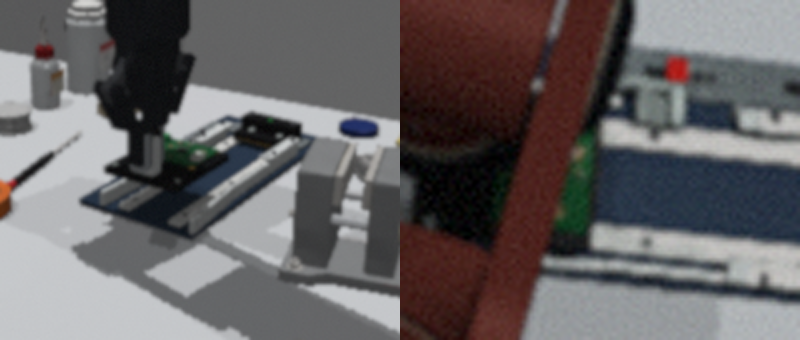

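```bash
python3 -c "
from h import *
w=onplane('top',[[307.5,238.5],[309.5,210]],.058)
for q in w: print(((q-DO)@ux*1e3).round(1),((q-DO)@uy*1e3).round(1))
"
```

```text
-65.0 -47.0
-66.4 14.4
```

The pallet's front right corner at crop (590,255) gives dock x -65, y -47, which matches the tool reading (expected -65, -46). Now lowering.

Emit:
servo_tool:
  increments:
    - [1,1,0.4,0.4,0.2]
    - [1,1.2,0,0,0]
    - [1,0.8,0,0,0]
    - [1,0.3,0,0,0]
    - [1,0,0,0,0]

```text
t: 7.22
tool_pos: [0.5999, -0.0984, 0.0313]
eef_rot: [0.528, 0.477, -0.524, 0.469]
wrist_force: [0.8, 0.5, -2.3]
gripper_width: 0.0133
```

```bash
python3 -c "
from h import *
err(dk(-145,0,27),-96.2)"
```

```text
t 7.22 tool [ 0.5999 -0.0984  0.0313] dock [-148.    -0.6   31.3] shift cm [0.43 0.06 0.3 ] turn 0.1 F [ 0.77  0.49 -2.35] w 0.0133
axes x,y,z [[-0.003, 0.012, -1.0], [0.994, -0.106, -0.005], [-0.106, -0.994, -0.012]] j6 1.382
```

Emit:
servo_tool:
  increments:
    - [1,0.2,0.05,0.1,0]
    - [1,0.15,0,0.1,0]
    - [1,0.1,0,0,0]

```text
t: 7.6
tool_pos: [0.6009, -0.1008, 0.0276]
eef_rot: [0.528, 0.476, -0.524, 0.469]
wrist_force: [-0.8, 1.3, 1.0]
gripper_width: 0.0133
```

```bash
python3 -c "
from h import *
err(dk(-145,0,27),-96.2)"
```

```text
t 7.60 tool [ 0.6009 -0.1008  0.0276] dock [-145.7    0.7   27.6] shift cm [ 0.06 -0.07  0.07] turn 0.1 F [-0.8   1.27  0.96] w 0.0133
axes x,y,z [[-0.002, 0.012, -1.0], [0.994, -0.106, -0.003], [-0.106, -0.994, -0.011]] j6 1.379
```

Emit:
servo_tool:
  increments:
    - [0.46,0,0,0,0]
    - [0.46,0,0,0,0]
    - [0.46,-0.1,0,0,0]
    - [1,0,0,0,0]
    - [1,0,0,0,0]
    - [1,0,0,0,0]
  squeeze: 35

```text
t: 8.35
tool_pos: [0.6024, -0.1015, 0.031]
eef_rot: [0.529, 0.475, -0.523, 0.47]
wrist_force: [0.1, -0.6, -0.5]
gripper_width: 0.0135
```

```bash
python3 -c "
from h import *
err(dk(-60,0,28.5),-96.2)"
```

```text
t 8.35 tool [ 0.6024 -0.1015  0.031 ] dock [-145.2    2.3   31. ] shift cm [ 0.16 -0.24  8.52] turn 0.09 F [ 0.07 -0.63 -0.52] w 0.0135
axes x,y,z [[0.001, 0.01, -1.0], [0.994, -0.106, 0.0], [-0.106, -0.994, -0.01]] j6 1.379
```

Emit:
servo_tool:
  increments:
    - [1,0,-0.1,0.4,0]
    - [1,0,-0.1,0.4,0]
    - [1,0,0,0.4,0]
    - [1,0,0,0.4,0]

```text
t: 8.85
tool_pos: [0.599, -0.1175, 0.0311]
eef_rot: [0.529, 0.475, -0.523, 0.471]
wrist_force: [0.7, 0.8, 1.4]
gripper_width: 0.0136
```

Emit:
servo_tool:
  increments:
    - [1,0,0,0.4,0]
    - [1,0,0,0.4,0]
    - [1,0,0,0.4,0]

```text
t: 9.22
tool_pos: [0.5978, -0.1301, 0.0311]
eef_rot: [0.529, 0.475, -0.522, 0.47]
wrist_force: [0.3, 3.4, 2.1]
gripper_width: 0.0134
```

```bash
python3 -c "
from h import *
err(dk(-60,0,31),-96.2)"
```

```text
t 9.22 tool [ 0.5978 -0.1301  0.0311] dock [-116.2    0.7   31.1] shift cm [-0.06 -0.08  5.62] turn 0.11 F [0.31 3.42 2.1 ] w 0.0134
axes x,y,z [[0.003, 0.012, -1.0], [0.994, -0.106, 0.001], [-0.106, -0.994, -0.012]] j6 1.33
```

Emit:
servo_tool:
  increments:
    - [1,-0.02,0,0.4,0]
    - [1,0,0,0.4,0]
    - [1,0,0,0.4,0]

```text
t: 9.6
tool_pos: [0.5965, -0.1422, 0.0312]
eef_rot: [0.53, 0.476, -0.522, 0.47]
wrist_force: [-0.5, 2.1, 1.5]
gripper_width: 0.0135
```

Emit:
servo_tool:
  increments:
    - [1,-0.02,0,0.4,0]
    - [1,0,0,0.4,0]
    - [1,0,0,0.4,0]

```text
t: 9.98
tool_pos: [0.595, -0.1552, 0.0311]
eef_rot: [0.529, 0.475, -0.522, 0.47]
wrist_force: [0.7, 2.8, 1.4]
gripper_width: 0.0133
```

```bash
python3 -c "
from h import *
err(dk(-30,0,31),-96.2)
a,da=grab('scene');b,db=grab('top')
a=cv2.resize(a[130:260,200:400],None,fx=2,fy=2,interpolation=2);b=cv2.resize(b[175:260,260:410],None,fx=4,fy=4,interpolation=2)
a=cv2.copyMakeBorder(a,0,80,0,0,0)
cv2.imwrite('pics/c5.png',np.hstack([a[:340],b[:340,200:600]])[:,:,::-1])"
```

```text
t 9.97 tool [ 0.595  -0.1552  0.0311] dock [-91.    0.7  31.1] shift cm [-0.06 -0.08  6.1 ] turn 0.13 F [0.72 2.75 1.43] w 0.0133
axes x,y,z [[0.002, 0.012, -1.0], [0.994, -0.106, 0.001], [-0.106, -0.994, -0.013]] j6 1.289
```

View pics/c5.png

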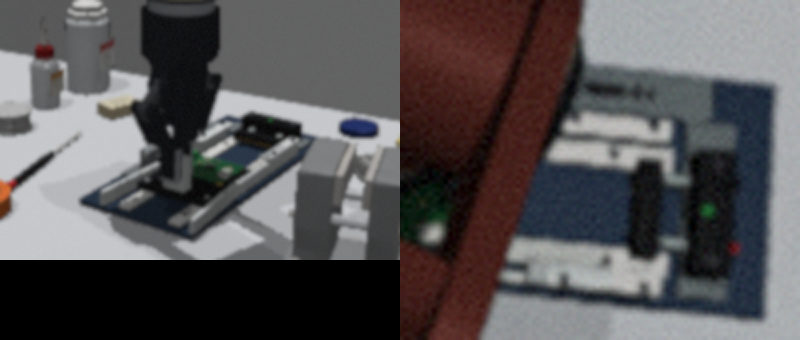

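In the left half the pallet lies between the cheeks, with the gripper upright. On the right the arm hides the catch, and the contact bar's front is at crop (632,210). Continuing.

Emit:
servo_tool:
  increments:
    - [1,-0.02,0,0.4,0]
    - [1,0,0,0.4,0]
    - [1,0,0,0.4,0]
    - [1,-0.02,0,0.4,0]

```text
t: 10.58
tool_pos: [0.593, -0.1723, 0.0311]
eef_rot: [0.529, 0.475, -0.522, 0.47]
wrist_force: [0.1, 2.6, 0.0]
gripper_width: 0.0132
```

Emit:
servo_tool:
  increments:
    - [1,-0.02,0,0.4,0]
    - [1,0,0,0.4,0]
    - [1,0,0,0.4,0]
    - [1,-0.02,0,0.4,0]

```text
t: 11.08
tool_pos: [0.591, -0.1894, 0.0312]
eef_rot: [0.529, 0.476, -0.522, 0.47]
wrist_force: [0.4, 1.1, 0.3]
gripper_width: 0.0132
```

Emit:
servo_tool:
  increments:
    - [1,-0.02,0,0.4,0]
    - [1,0,0,0.4,0]
    - [1,0,0,0.4,0]
    - [1,-0.02,0,0.4,0]

```text
t: 11.58
tool_pos: [0.589, -0.2065, 0.0312]
eef_rot: [0.529, 0.476, -0.523, 0.47]
wrist_force: [-0.6, 2.2, 0.1]
gripper_width: 0.0135
```

```bash
python3 -c "
from h import *
err(dk(-30,0,31),-96.2)"
```

```text
t 11.57 tool [ 0.589  -0.2065  0.0312] dock [-39.4   0.3  31.2] shift cm [ 0.01 -0.03  0.94] turn 0.12 F [-0.58  2.17  0.11] w 0.0135
axes x,y,z [[0.002, 0.012, -1.0], [0.994, -0.106, 0.0], [-0.106, -0.994, -0.012]] j6 1.21
```

Emit:
servo_tool:
  increments:
    - [1,0,0,0.2,0]
    - [1,-0.02,0,0.2,0]
    - [1,0,0,0.2,0]
    - [1,0,0,0.2,0]
    - [1,0,0,0.2,0]
    - [1,-0.01,0,0.2,0]
    - [1,0,0,0.2,0]

```text
t: 12.45
tool_pos: [0.5873, -0.2213, 0.0311]
eef_rot: [0.529, 0.476, -0.523, 0.47]
wrist_force: [-0.5, 2.2, 0.4]
gripper_width: 0.0136
```

Emit:
servo_tool:
  increments:
    - [1,0,0,0.2,0]
    - [1,0,0,0.2,0]

```text
t: 12.7
tool_pos: [0.5869, -0.2256, 0.0311]
eef_rot: [0.529, 0.476, -0.523, 0.47]
wrist_force: [0.1, 1.6, 1.5]
gripper_width: 0.0135
```

Emit:
servo_tool:
  increments:
    - [1,-0.01,0,0.15,0]

```text
t: 12.82
tool_pos: [0.5866, -0.2273, 0.0311]
eef_rot: [0.529, 0.476, -0.523, 0.47]
wrist_force: [0.1, 1.4, 0.7]
gripper_width: 0.0133
```

Emit:
servo_tool:
  increments:
    - [1,0,0,0.15,0]

```text
t: 12.95
tool_pos: [0.5865, -0.2289, 0.0311]
eef_rot: [0.529, 0.476, -0.523, 0.47]
wrist_force: [0.2, 1.9, 0.6]
gripper_width: 0.0132
```

```bash
python3 -c "
from h import *
err(dk(-30,0,31),-96.2)"
```

```text
t 12.95 tool [ 0.5865 -0.2289  0.0311] dock [-16.9   0.1  31.1] shift cm [ 0.03 -0.01 -1.31] turn 0.13 F [0.23 1.94 0.65] w 0.0132
axes x,y,z [[0.001, 0.012, -1.0], [0.994, -0.106, -0.0], [-0.106, -0.994, -0.012]] j6 1.177
```

Emit:
servo_tool:
  increments:
    - [1,0,0,0.15,0]

```text
t: 13.08
tool_pos: [0.5863, -0.2304, 0.0311]
eef_rot: [0.529, 0.476, -0.523, 0.47]
wrist_force: [0.9, 2.6, 0.9]
gripper_width: 0.0134
```

Emit:
servo_tool:
  increments:
    - [1,0,0,0.15,0]

```text
t: 13.2
tool_pos: [0.5862, -0.2316, 0.0312]
eef_rot: [0.529, 0.476, -0.522, 0.47]
wrist_force: [1.1, 6.0, 1.8]
gripper_width: 0.0132
```

Emit:
servo_tool:
  increments:
    - [1,0,0,0.15,0]

```text
t: 13.32
tool_pos: [0.5862, -0.2322, 0.0313]
eef_rot: [0.53, 0.476, -0.522, 0.469]
wrist_force: [1.0, 5.6, 2.5]
gripper_width: 0.0135
```

Emit:
servo_tool:
  increments:
    - [1,0,0,0.15,0]

```text
t: 13.45
tool_pos: [0.5862, -0.2327, 0.0315]
eef_rot: [0.53, 0.477, -0.522, 0.468]
wrist_force: [0.3, 5.9, 3.1]
gripper_width: 0.0135
```

Emit:
servo_tool:
  increments:
    - [1,-0.03,0,0.2,0]
    - [1,-0.03,0,0.2,0]

```text
t: 13.7
tool_pos: [0.586, -0.2344, 0.0319]
eef_rot: [0.531, 0.478, -0.52, 0.467]
wrist_force: [0.7, 6.0, 1.8]
gripper_width: 0.0135
```

Emit:
servo_tool:
  increments:
    - [1,-0.02,0,0.2,0]
    - [1,-0.02,0,0.2,0]

```text
t: 13.95
tool_pos: [0.5859, -0.2358, 0.0324]
eef_rot: [0.533, 0.479, -0.519, 0.466]
wrist_force: [0.3, 6.6, 1.7]
gripper_width: 0.0131
```

```bash
python3 -c "
from h import *
err(dk(-9,0,31),-96.2)"
```

```text
t 13.95 tool [ 0.5859 -0.2358  0.0324] dock [-9.9  0.3 32.4] shift cm [ 0.13 -0.03  0.09] turn 0.08 F [0.29 6.63 1.66] w 0.0131
axes x,y,z [[0.001, 0.027, -1.0], [0.994, -0.107, -0.002], [-0.107, -0.994, -0.027]] j6 1.156
```

Emit:
servo_tool:
  increments:
    - [1,0,0,0.3,0]

```text
t: 14.08
tool_pos: [0.5858, -0.2373, 0.0325]
eef_rot: [0.533, 0.48, -0.518, 0.465]
wrist_force: [-0.3, 7.9, 3.8]
gripper_width: 0.0136
```

Emit:
servo_tool:
  increments:
    - [1,0,0,0.3,0]

```text
t: 14.2
tool_pos: [0.5857, -0.2386, 0.0328]
eef_rot: [0.534, 0.481, -0.518, 0.464]
wrist_force: [-0.9, 8.4, 4.4]
gripper_width: 0.0131
```

Emit:
servo_tool:
  increments:
    - [1,0,0,0.3,0]

```text
t: 14.32
tool_pos: [0.5856, -0.2397, 0.0331]
eef_rot: [0.535, 0.482, -0.517, 0.463]
wrist_force: [-1.3, 9.5, 4.8]
gripper_width: 0.0133
```

```bash
python3 -c "
from h import *
err(dk(-9,0,31),-96.2)
P=np.load('top0.npz')
b,db=grab('top');a,_=grab('scene')
b=cv2.resize(b[175:260,290:410],None,fx=3.3,fy=3.3,interpolation=2);a=cv2.resize(a[170:250,230:330],None,fx=4,fy=4,interpolation=2)
b=cv2.copyMakeBorder(b,0,320-b.shape[0],0,0,0)
cv2.imwrite('pics/c6.png',np.hstack([a,b])[:,:,::-1])"
```

```text
t 14.32 tool [ 0.5856 -0.2397  0.0331] dock [-6.   0.4 33.1] shift cm [ 0.22 -0.04 -0.29] turn 0.08 F [-1.3   9.55  4.76] w 0.0133
axes x,y,z [[0.001, 0.038, -0.999], [0.994, -0.107, -0.003], [-0.107, -0.994, -0.037]] j6 1.143
```

View pics/c6.png

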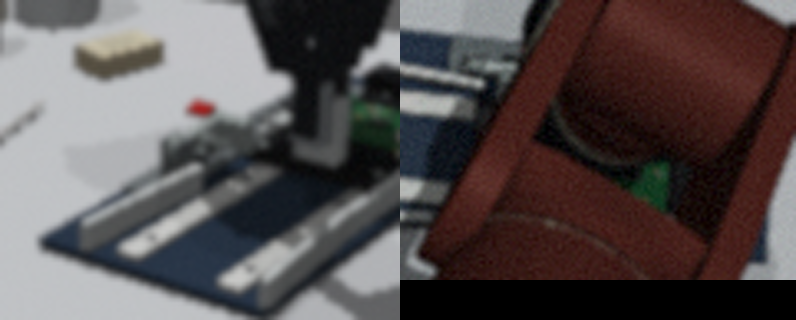

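```bash
cat >> h.py <<'E'
def redtab(p):
    hsv=cv2.cvtColor(p,cv2.COLOR_RGB2HSV); m=((hsv[...,0]<8)|(hsv[...,0]>172))&(hsv[...,1]>120)&(hsv[...,2]>60)
    q=np.zeros_like(m);q[185:212,265:297]=m[185:212,265:297]; y,x=np.nonzero(q); return round(x.mean(),2),round(y.mean(),2),len(x)
E
python3 -c "
from h import *
print(redtab(np.load('scene0.npz')['p']),redtab(np.load('s4.npz')['a']),redtab(grab('scene')[0]))"
```

```text
(np.float64(280.0), np.float64(199.62), 8) (np.float64(nan), np.float64(nan), 0) (np.float64(279.91), np.float64(196.82), 11)h.py:31: RuntimeWarning: Mean of empty slice.
  q=np.zeros_like(m);q[185:212,265:297]=m[185:212,265:297]; y,x=np.nonzero(q); return round(x.mean(),2),round(y.mean(),2),len(x)
  ret = ret.dtype.type(ret / rcount)
```

Emit:
servo_tool:
  increments:
    - [1,0,0,0.3,0]

```text
t: 14.6
tool_pos: [0.5855, -0.2406, 0.0334]
eef_rot: [0.536, 0.483, -0.516, 0.462]
wrist_force: [-0.6, 9.7, 5.0]
gripper_width: 0.0132
```

```bash
python3 -c "
from h import *
err(dk(-9,0,31),-96.2)
print(redtab(grab('scene')[0]))"
```

```text
t 14.60 tool [ 0.5855 -0.2406  0.0334] dock [-5.1  0.4 33.4] shift cm [ 0.25 -0.04 -0.38] turn 0.07 F [-0.59  9.68  4.97] w 0.0132
axes x,y,z [[0.001, 0.042, -0.999], [0.994, -0.107, -0.004], [-0.107, -0.993, -0.041]] j6 1.138
(np.float64(279.91), np.float64(196.82), 11)
```

Catch indicator: the red tab is at row 196.8, against 199.6 at rest, so it is still lifted. Pushing on.

Emit:
servo_tool:
  increments:
    - [1,0,0,0.3,0]

```text
t: 14.78
tool_pos: [0.5854, -0.2414, 0.0338]
eef_rot: [0.537, 0.484, -0.515, 0.46]
wrist_force: [-0.1, 11.0, 4.8]
gripper_width: 0.0132
```

```bash
python3 -c "
from h import *
err(dk(-9,0,31),-96.2)
print(redtab(grab('scene')[0]))"
```

```text
t 14.78 tool [ 0.5854 -0.2414  0.0338] dock [-4.3  0.5 33.8] shift cm [ 0.31 -0.05 -0.46] turn 0.07 F [-0.15 10.99  4.83] w 0.0132
axes x,y,z [[0.001, 0.046, -0.999], [0.994, -0.107, -0.004], [-0.107, -0.993, -0.046]] j6 1.134
(np.float64(280.0), np.float64(199.62), 8)
```

The catch has dropped (tab back at row 199.62, 11 N). I'll ease back 2 mm onto the catch, then let go.

Emit:
servo_tool:
  increments:
    - [1,0,0,-0.1,0]
    - [1,0,0,-0.1,0]

```text
t: 15.08
tool_pos: [0.5859, -0.238, 0.0343]
eef_rot: [0.538, 0.485, -0.514, 0.46]
wrist_force: [0.2, 0.9, -0.8]
gripper_width: 0.0132
```

```bash
python3 -c "
from h import *
err(dk(-9,0,31),-96.2)
print(redtab(grab('scene')[0]))"
```

```text
t 15.07 tool [ 0.5859 -0.238   0.0343] dock [-7.8  0.5 34.3] shift cm [ 0.34 -0.05 -0.11] turn 0.06 F [ 0.22  0.94 -0.81] w 0.0132
axes x,y,z [[0.001, 0.049, -0.999], [0.994, -0.107, -0.004], [-0.107, -0.993, -0.049]] j6 1.137
(np.float64(280.0), np.float64(199.88), 8)
```

Emit:
servo_tool:
  increments:
    - [0.46,0,0,0,0]
    - [0.46,0,0,0,0]
    - [0.46,0,0,0,0]

```text
t: 15.5
tool_pos: [0.5855, -0.2397, 0.0341]
eef_rot: [0.537, 0.484, -0.515, 0.46]
wrist_force: [-1.0, -0.9, -0.2]
gripper_width: 0.0233
```

```bash
python3 -c "
from h import *
err(dk(-9,0,31),-96.2)
p=grab('scene')[0];print(redtab(p));cv2.imwrite('pics/c7.png',cv2.resize(p[170:250,230:330],None,fx=6,fy=6,interpolation=2)[:,:,::-1])"
```

```text
t 15.50 tool [ 0.5855 -0.2397  0.0341] dock [-5.9  0.4 34.1] shift cm [ 0.32 -0.03 -0.29] turn 0.04 F [-0.99 -0.85 -0.23] w 0.0233
axes x,y,z [[0.0, 0.046, -0.999], [0.994, -0.107, -0.005], [-0.107, -0.993, -0.046]] j6 1.137
(np.float64(279.86), np.float64(199.71), 7)
```

View pics/c7.png

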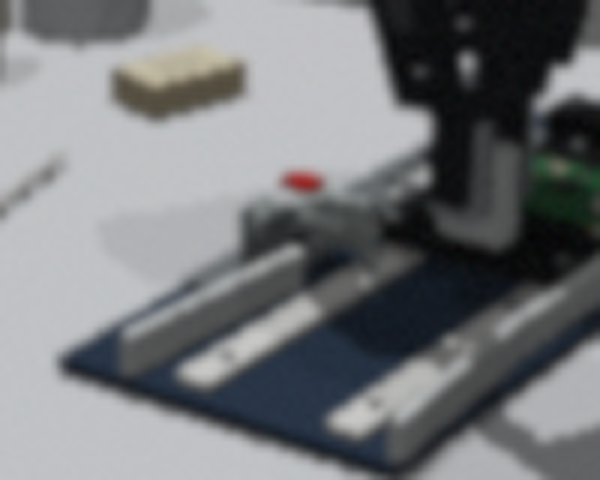

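The catch is down with its tab at (302,182), and the pallet sits ahead of it. The fingers have opened around the handle. Retracting straight up.

Emit:
servo_tool:
  increments:
    - [0.46,0,0,-0.15,0]
    - [0.46,-0.7,0,-0.03,0]
    - [0.46,-1,0,-0.05,0]
    - [0.46,-2,0,-0.1,0]
    - [0.46,-4,0,-0.2,0]
    - [0.46,-5,0,0,0]
    - [0.46,-5,0,0,0]
    - [0.46,0,-4,-5,0]
    - [0.46,0,-4,-5,0]
    - [0.46,0,-4,-5,0]
    - [0.46,0,0,-5,0]
    - [0.46,0,0,0,0]

```text
t: 17.05
tool_pos: [0.4901, -0.0308, 0.2432]
eef_rot: [0.541, 0.477, -0.512, 0.466]
wrist_force: [0.9, -0.1, 0.1]
gripper_width: 0.0231
```

```bash
python3 -c "
from h import *
err(dk(-9,0,31),-96.2)
p=grab('scene')[0];print(redtab(p));b,d=grab('top');np.savez('end.npz',b=b,d=d)
b=cv2.resize(b[165:265,255:415],None,fx=3.5,fy=3.5,interpolation=2);p=cv2.resize(p[170:250,230:370],None,fx=4,fy=4,interpolation=2)
cv2.imwrite('pics/c8.png',np.vstack([p[:240],np.clip(b*1.4,0,255).astype('uint8')])[:,:,::-1])"
```

```text
t 17.05 tool [ 0.4901 -0.0308  0.2432] dock [-203.4 -117.   243.2] shift cm [20.58 11.38 20.29] turn -0.06 F [ 0.88 -0.12  0.08] w 0.0231
axes x,y,z [[0.021, 0.039, -0.999], [0.994, -0.109, 0.016], [-0.108, -0.993, -0.041]] j6 1.438
(np.float64(280.0), np.float64(199.62), 8)
```

View pics/c8.png

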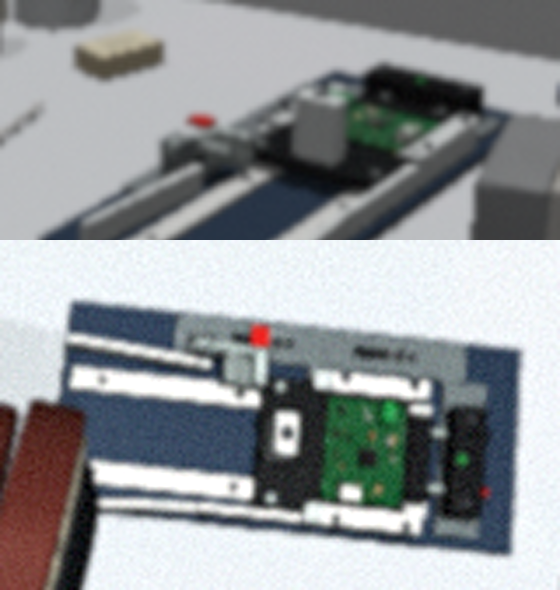

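The top view shows the pallet seated behind the catch tooth: its rear edge is at crop x≈260, right against the tooth at (250,370). The board end is at the contacts and the gripper is clear.

```bash
python3 -c "
from h import *
P=np.load('end.npz');C=cloud('top',P['d']);h=C[...,2]
m=np.zeros(h.shape,bool);m[215:240,325:350]=(h>.048)[215:240,325:350]&(h<.07)[215:240,325:350]
q=C[m].mean(0);print('handle dock',((q-DO)@ux*1e3).round(1),((q-DO)@uy*1e3).round(1),(q[2]*1e3).round(1),m.sum())
job.hand_in()"
```

```text
handle dock -8.8 -2.5 60.0 87
the job is handed in; nothing more can be done
```

The pallet is latched in the test dock, and I handed the job in at about 17 s. I set it flat in the lead-in, re-gripped it there and slid it in by feel.

- **Contacts:** they began at a handle position of about -14.5 mm along the dock's x axis. The wrist force along the slide, read after each step, peaked at 11 N including friction.
- **Catch:** its red tab rode 2.8 pixels high while the pallet passed under it. It was back at its rest row when the handle reached about -4 mm, so the catch had dropped. I then eased back onto the catch, let go and retracted straight up.

**Last checks:**
- The pallet's rear edge sits against the tooth, with the tab at its rest row (199.6).
- The handle measures -8.8 mm along the dock, which agrees with about -8.5 mm expected from where the contacts began.
- The gripper is clear, with the wrist force back to about 0. No reading or picture showed the gripper touching the dock or the catch.

**Disagreements:**
- The handle's depth reading gave y -2.5 mm and a top height of 60 mm, against 0 and 56 mm expected. The dock's guide allows only about 1 mm sideways, so I put this down to camera error, but I did not check it further.
- The tool had pitched about 2° further by the end of the push, which will have tilted the pallet slightly while it was held. The last pictures show it lying flat.
- I did not re-measure the tape, heat sink or driver; the arm made no move near them.

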